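# Set the temperature probe on the heat sink

### The arm

A 7-joint arm with a two-finger parallel gripper is mounted at the origin on the work surface. World frame = base frame: x ahead of the robot, y to its left, z up, the work surface at z = 0. Lengths are in m, angles in rad, forces in N, time in s.
With the tool pointing down it reaches from about 0.4 to 0.9 m from the base axis. Payload 5.5 kg.
Tool frame: the origin (TCP) lies on the centre line of the jaws, within the pads' length; the fingertips stand finger_overhang ahead of it and the grasp point (between the pads) lies 2 mm behind it (finger_overhang is the distance from the TCP to the fingertips, in m); z points along the fingers, y is the direction in which the jaws open and shut (so a half turn about z gives the same grasp; the last joint's range is limited). The gripper opens to 85 mm and grips with 20 to 120 N. Pads are 22 mm wide; open, the fingers measure 114 mm over their backs; the gripper's body (76 mm by 85 mm) begins 54 mm behind the grasp point. The pads swing forward as they close: fully open they stand 13 mm farther back than shut.
Start: joints at [-1.077, 0.501, -0.427, 1.55, 0.221, 1.138, -0.21], TCP at [0.149, 0.633, 0.248] pointing down, gripper open.
Joint ranges: [-2.88, 2.88], [-0.31, 2.03], [-1.54, 1.56], [0.2, 2.42], [-1.41, 4.55], [0.19, 2.02], [-2.57, 2.57]. Speed limits (rad/s): [2.57, 2.57, 3.14, 3.14, 3.14, 3.14, 3.14].

### API

Orientations are given as a unit quaternion [x, y, z, w].
In Python, from workcell import * gives the robot as it stands.
- The arm moves only by the tool drive_tool, never from a script. Its argument "rows" is a list of rows, each a list of 3 entries, a list of its own where there are three numbers: the shift along the tool's x, y, z in cm, then the turn, a rotation vector about the tool's x, y, z in degrees, then the closure, from 0 (fully open) to 1 (shut). A call has 1 to 10 rows; each row shifts and turns the commanded pose from where the row before left it, along the tool's axes as they then stand; what a row does not reach is not made up. A row lasts 1/8 s, in which the tool goes at most 62.5 mm and 10.7 degrees, less where a joint would pass 70% of its speed; a pose out of reach is approached as far as the arm can. A call with a gripper value outside its range is refused whole. The fingers move at their own pace and stop on an object; "squeeze" is the grip in N (left out, the last holds). Time passes only in rows, so rows that do not move let the fingers close. It gives the time, the measured TCP pose, the force and the opening at its end, in the units of the state.
- read_state(): the state, without advancing time (a new reading comes with each control period).
- read_camera(name): name is "scene" or "top" or "wrist"; returns a dict with "img" (420x560x3 uint8, blue, green, red), "K" (3x3 intrinsics, pixels), "camera_from_world" (4x4, takes a point from world to camera coordinates). Camera axes: x right, y down, z forward; pixel columns grow to the right and rows downward; lengths in m; the calibration is good to about 2 mm. A picture is of the moment at which its call begins. There is no depth.
- hand_in(): hands the job in, once; it reports no verdict.
Trained networks look in a picture, given as the dict that the camera call returned (one of the last four; its "shot" number tells which), for a name from the list of things; names that differ only in an ending like _2 or _b are one class to them, and where a whole thing is asked for, a point or a joint stands for the part that bears it (a point fixed in the world has none). Each returns a list of dicts, best first, with "score" (0 to 1); they miss things now and then, are a little off and sometimes report something else, mostly with a low value. They report only what shows in the picture. A call takes as long as a camera call.
- find_in(picture, thing): "extent" ([centre column, centre row, width, height] in pixels, round what is visible of it).
- place_of(picture, thing): "uv" ([column, row] in pixels: a listed point, or the origin of a listed thing).
The state is a dict: "time_s": time; "qpos": joint angles; "qvel": joint speeds; "effort": joint torques, N m; "tool_pos": TCP position; "eef_rot": TCP orientation; "wrist_force": force on the tool from outside, world axes, zero at the start; "torque": the same for the moment, N m; "grip_width": finger opening in m.
Only numpy, scipy, OpenCV 4.12 (cv2) and the standard library are available. Lean on these libraries where they do the work, as an engineer would, in place of code of your own. Each camera call takes 0.05 s, during which the arm holds its last target.

### The job

On the circuit board jig, push the swinging probe arm round sideways with one finger until its probe stands over the middle of the finned heat sink. Only then press the probe's button all the way down with a fingertip, and finish while still holding it down. Do not grip anything, do not lower the probe anywhere else, push gently, and leave the loose things where they are.

Things in the scene. Friction and masses are not known exactly. Their poses are not given: they have to be found in the camera images.
- jig: Fixed jig, its place and yaw differ each time: grey tray 360 x 335 x 10 mm with a blue circuit board (244 x 305 mm, top 16 mm above the bench). Origin on the bench under the pivot axis; x points away from the robot, the board lies on the -x side. What stands on the board is at most 48 mm above the bench, except the arm.
- pivot (a point): Point on the arm's vertical pivot axis, 95 mm above the bench, at mid-height of the arm. The pivot post stands at the far edge of the board; its cap is 36 mm across and reaches 116 mm above the bench.
- probe_arm (a joint): Angle of the probe arm (rad, grows anticlockwise from above, -1.2 to 1.2; at 0 it points along the jig's -x). A straight aluminium bar 16 mm wide, 85 to 105 mm above the bench, reaching 176 mm from the pivot; the probe's collar, 24 mm across, is 160 mm from it. It turns stiffly (about 3 N at 100 mm from the pivot) and stays where it is left.
- probe_tip (a point): Tip of the probe, a steel rod 5 mm thick that hangs from the arm's free end; 60 mm above the bench when up, 160 mm from the pivot axis.
- probe_button (a point): Centre of the top of the probe's round black button (26 mm across, 12 mm thick), straight above the tip; 136 mm above the bench when up.
- probe (a joint): How far the probe is pressed down (m): 0 up, 0.012 fully down against its stop. Sprung: about 2 N to start and 5.5 N fully down; it comes back up when let go.
- heat_sink_top (a point): Centre of the top (48 mm above the bench) of the heat sink: bare aluminium, 36 x 36 mm, 32 mm tall, six upright fins. Fixed in one of four places on the board about 160 mm from the pivot, left or right of the arm's start; the others hold a round metal can (28 mm), a plain dark block (30 mm) and a white multi-way socket (22 x 40 mm).
- spare_socket: spare white plastic connector block, 20 x 34 x 20 mm, loose on the board's side nearest the robot; origin at the middle of its underside; leave alone
- hex_socket: steel nut-driver socket, 15 mm diameter, 30 mm tall, standing loose on the board between the components; origin at the middle of its underside; leave alone
- screwdriver: loose orange-handled screwdriver, 190 mm long, lying on the bench left of the jig; origin at the middle of its underside; leave alone
- screw_jar: small jar, 48 mm diameter, 55 mm tall, on the bench left of the jig; origin at the middle of its underside; leave alone
- solder_spool: metal spool, 54 mm diameter, 42 mm tall, on the bench right of the jig; origin at the middle of its underside; leave alone
- bit_case: orange open bit case, 130 x 200 x 22 mm with bits standing to 31 mm, on the bench right of the jig; origin at the middle of its underside; leave alone
- tweezers: steel tweezers, 115 mm long, 6 mm high, on the bench left of the robot's front; origin at the middle of its underside; leave alone

How it is judged:
By the outcome, as a careful person would: the job done as asked, in the order asked, and still so for the second after the job is handed in, while the arm keeps its last pose, push and grip.
It also fails if it takes over 48 s, if anything falls off the work surface, if the arm or the gripper's body presses on something with over 40 N, if the wrist force passes 120 N, or if a joint passes its speed limit or range.

## Working session

There is one attempt and no reset: what is moved stays moved. The work goes in short steps, Python scripts to look and compute and a tool call to move; the robot and the scene stay as the last step left them, time stands still between calls to the robot, and variables do not carry over. Pictures are saved under pics/ and viewed, and the job is handed in when it is done.

Besides the shell and the picture viewer there is one more tool, called after "Emit:" by a JSON object that holds its "op" and its "data". drive_tool: Moves the arm, as the interface text tells. Its arguments: {"type":"object","properties":{"rows":{"type":"array"},"squeeze":{"type":"number"}},"required":["rows"]}

```bash
mkdir -p pics; python3 - <<'E'
from workcell import *
import cv2
s=read_state();print({k:s[k] for k in('time_s','tool_pos','eef_rot','wrist_force','grip_width')}); print([k for k in s])
for n in("scene","top"):
    p=read_camera(n);cv2.imwrite(f"pics/{n}0.png",p["img"])
    for t in("pivot","probe_tip","probe_button","heat_sink_top","hex_socket","spare_socket"):
        r=place_of(p,t);print(n,t,[(x["uv"],round(x["score"],2)) for x in r[:3]])
E
```

```text
{'time_s': 0.0, 'tool_pos': array([0.14857108, 0.63212075, 0.24726726]), 'eef_rot': array([ 1.15119151e-01,  9.93351223e-01, -9.52597105e-04, -1.47463887e-04]), 'wrist_force': array([ 0.03096518, -0.31884317,  0.19018943]), 'grip_width': 0.08541484236287633}
['time_s', 'qpos', 'qvel', 'effort', 'tool_pos', 'eef_rot', 'wrist_force', 'torque', 'grip_width']
scene pivot [([341.1, 245.6], 0.85)]
scene probe_tip []
scene probe_button [([278.4, 221.2], 0.45)]
scene heat_sink_top [([276.1, 262.8], 0.79)]
scene hex_socket [([275.1, 260.2], 0.52)]
scene spare_socket [([263.6, 232.5], 0.62)]
top pivot [([296.7, 150.0], 0.95)]
top probe_tip []
top probe_button [([317.1, 194.1], 0.38), ([288.1, 233.4], 0.23)]
top heat_sink_top [([329.1, 198.1], 0.43)]
top hex_socket [([311.4, 209.9], 0.45)]
top spare_socket [([288.0, 237.3], 0.51)]
```

View pics/top0.png

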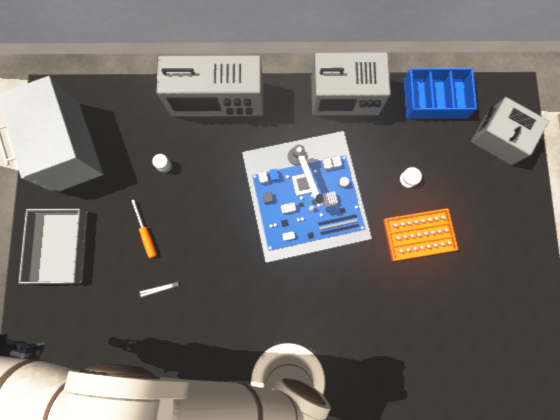

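View pics/scene0.png

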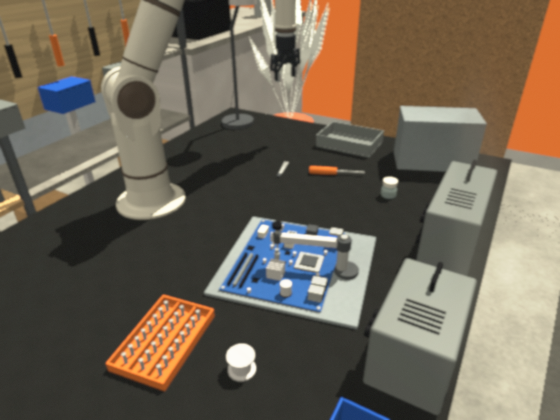

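```bash
python3 - <<'E'
import cv2
a=cv2.imread('pics/top0.png')[110:270,200:400];cv2.imwrite('pics/top0c.png',cv2.resize(a,None,fx=4,fy=3.7,interpolation=cv2.INTER_CUBIC))
a=cv2.imread('pics/scene0.png')[180:330,200:400];cv2.imwrite('pics/scene0c.png',cv2.resize(a,None,fx=4,fy=4,interpolation=cv2.INTER_CUBIC))
E
```

```text
(no output)
```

View pics/top0c.png

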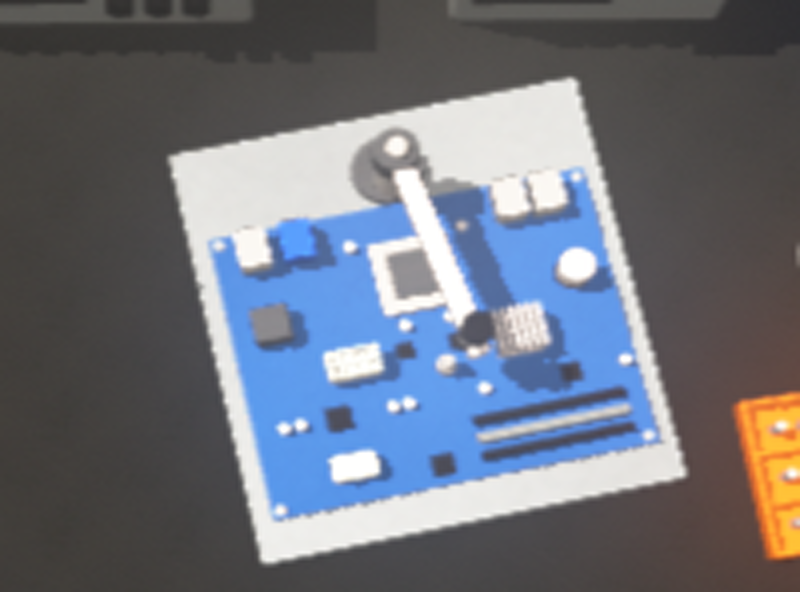

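View pics/scene0c.png

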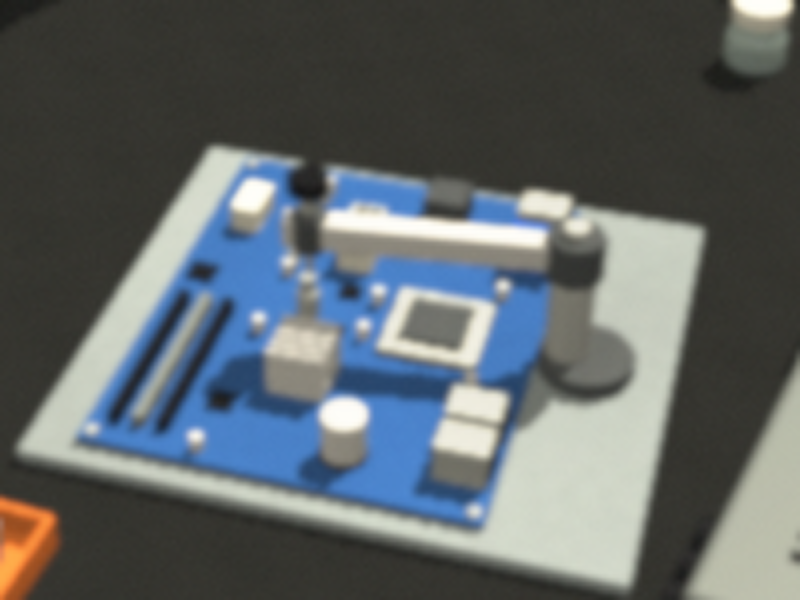

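The top picture shows the pivot cap at about (299,149), the button at (319,199), and the finned heat sink to its right at (331,199). So the arm has to swing anticlockwise seen from above, or clockwise; I'll compute which.

```bash
cat > h.py <<'E'
from workcell import *
import cv2, numpy as np
from scipy.spatial.transform import Rotation as R
def w(p,uv,z):
    T=np.linalg.inv(p["camera_from_world"]);d=T[:3,:3]@np.linalg.solve(p["K"],[uv[0],uv[1],1]);o=T[:3,3]
    return (o+d*(z-o[2])/d[2])
def px(p,P):
    c=p["camera_from_world"]@np.r_[P,1];q=p["K"]@c[:3];return q[:2]/q[2]
def show(p,name,box=None,f=1,pts=()):
    a=p["img"].copy()
    x0,y0,x1,y1=box or (0,0,560,420)
    a=cv2.resize(a[y0:y1,x0:x1],None,fx=f,fy=f,interpolation=cv2.INTER_CUBIC)
    for P in pts:
        u=(px(p,P)-[x0,y0]+.5)*f; cv2.drawMarker(a,tuple(int(v) for v in u),(0,0,255),cv2.MARKER_CROSS,12,1)
    cv2.imwrite(f"pics/{name}.png",a)
E
python3 - <<'E'
from h import *
p=read_camera("top");s=read_camera("scene")
print("cam top",np.linalg.inv(p["camera_from_world"])[:3,3])
for n,uv,z in(("cap",(299.2,149.5),.116),("pivotnn",(296.7,150),.095),("button",(319.2,198.6),.136),("hs",(331.2,198.6),.048),("hsnn",(329.1,198.1),.048)):print(n,w(p,uv,z).round(4))
for n,uv,z in(("pivotnn",(341.1,245.6),.095),("cap",(344.5,237),.116),("button",(277.5,221.5),.136),("hs",(276,262.5),.048)):print(n,w(s,uv,z).round(4))
# tray corners in top (z=.01)
for uv in((242.7,152.4),(343.7,131.3),(371,238.6),(265.5,261.7)):print("tray",w(p,uv,.01).round(4))
E
```

```text
cam top [0.27424681 0.0185775  1.27375924]
cap [ 0.6648 -0.0398  0.116 ]
pivotnn [ 0.6703 -0.0333  0.095 ]
button [ 0.513  -0.0927  0.136 ]
hs [ 0.5311 -0.1379  0.048 ]
hsnn [ 0.5327 -0.1315  0.048 ]
pivotnn [ 0.6663 -0.052   0.095 ]
cap [ 0.67   -0.0438  0.116 ]
button [ 0.5153 -0.0873  0.136 ]
hs [ 0.5337 -0.1298  0.048 ]
tray [0.6922 0.1355 0.01  ]
tray [ 0.7608 -0.19    0.01  ]
tray [ 0.4121 -0.2617  0.01  ]
tray [0.3446 0.0636 0.01  ]
```

Emit:
{"op": "drive_tool", "data": {"rows": [[[-3.7,-2.5,0],[0,0,0],1],[[-3.7,-2.5,0],[0,0,0],1],[[-3.7,-2.5,0],[0,0,0],1],[[-3.7,-2.5,0],[0,0,0],1],[[-3.7,-2.5,0],[0,0,0],1],[[-3.7,-2.5,0],[0,0,0],1],[[-3.7,-2.5,0],[0,0,0],1],[[-3.7,-2.5,0],[0,0,0],1],[[-3.7,-2.5,0],[0,0,0],1],[[-3.7,-2.5,0],[0,0,0],1]], "squeeze": 20}}

```text
time_s: 2.05
tool_pos: [0.4526, 0.3038, 0.2486]
eef_rot: [0.115, 0.993, 0.0, 0.0]
wrist_force: [-0.3, -0.2, 0.2]
grip_width: -0.0003
```

Emit:
{"op": "drive_tool", "data": {"rows": [[[-2.2,-3.8,0],[0,0,0],1],[[-2.2,-3.8,0],[0,0,0],1],[[-2.2,-3.8,0],[0,0,0],1],[[-2.2,-3.8,0],[0,0,0],1],[[-2.2,-3.8,0],[0,0,0],1],[[-2.2,-3.8,0],[0,0,0],1],[[-2.2,-3.8,0],[0,0,0],1],[[-2.2,-3.8,0],[0,0,0],1],[[0,0,0],[0,0,-10],1],[[0,0,0],[0,0,-10],1]]}}

```text
time_s: 3.3
tool_pos: [0.5536, -0.0322, 0.2483]
eef_rot: [-0.061, 0.998, 0.0, 0.0]
wrist_force: [-0.2, -0.2, -0.4]
grip_width: -0.0
```

Emit:
{"op": "drive_tool", "data": {"rows": [[[0,0,0],[0,0,-10],1],[[0,0,0],[0,0,-10],1],[[0,0,0],[0,0,0],1]]}}

```text
time_s: 3.68
tool_pos: [0.5535, -0.0314, 0.2484]
eef_rot: [-0.231, 0.973, 0.0, 0.0]
wrist_force: [-0.8, -1.1, -0.3]
grip_width: -0.0
```

```bash
python3 - <<'E'
from h import *
import workcell; print([k for k in dir(workcell) if k[0]!='_'])
s=read_state();print(s["tool_pos"],R.from_quat(s["eef_rot"]).as_matrix().round(3),s["qpos"].round(2),s["grip_width"],s["time_s"])
p=read_camera("wrist");print("cam",np.linalg.inv(p["camera_from_world"])[:3,3]);show(p,"w1",f=1.4)
for t in("pivot","probe_tip","probe_button","heat_sink_top"):
    r=place_of(p,t);print(t,[(x["uv"],round(x["score"],2)) for x in r[:3]])
E
```

```text
['IKError', 'find_in', 'finger_overhang', 'hand_in', 'place_of', 'read_camera', 'read_state']
[ 0.55351797 -0.03143323  0.24837664] [[-0.893 -0.449  0.   ]
 [-0.449  0.893  0.   ]
 [-0.     0.    -1.   ]] [ 0.18  0.31 -0.21  1.8   0.07  1.04  1.98] -2.145359799277214e-07 3.675
cam [ 0.48140745 -0.06630915  0.37332694]
pivot [([230.7, 299.9], 0.83)]
probe_tip []
probe_button [([233.1, 143.6], 0.76)]
heat_sink_top [([203.6, 134.5], 0.86)]
```

View pics/w1.png

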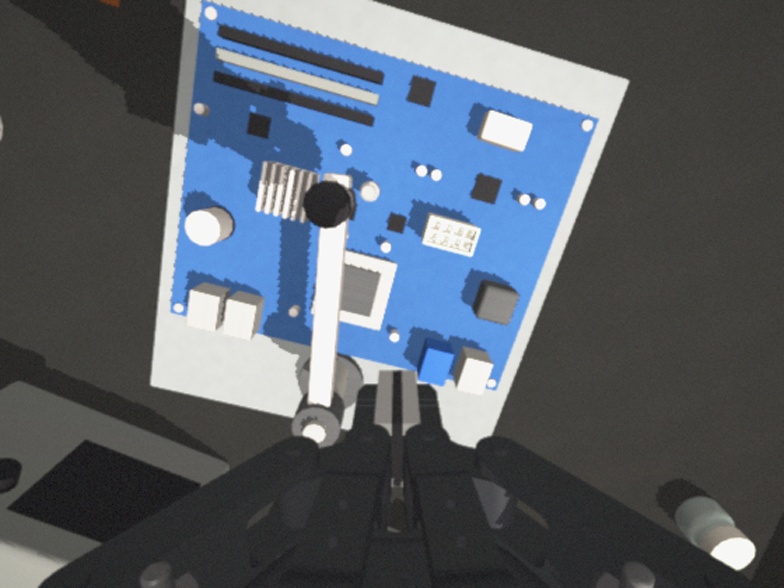

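```bash
python3 - <<'E'
from h import *
print("oh",finger_overhang)
p=read_camera("wrist")
for n,uv,z in(("pivnn",(230.7,299.9),.095),("cap",(226,304),.116),("cap'",(224.5,309.5),.12),("btn nn",(233.1,143.6),.136),("btn",(234.5,145),.136),("hs nn",(203.6,134.5),.048)):print(n,w(p,uv,z).round(4))
show(p,"w1z",(150,90,290,330),2.5,[w(p,(203.6,134.5),.048),w(p,(233.1,143.6),.136),w(p,(230.7,299.9),.095)])
E
```

```text
oh 0.017
pivnn [ 0.6672 -0.0349  0.095 ]
cap [ 0.6594 -0.0395  0.116 ]
cap' [ 0.663  -0.0388  0.12  ]
btn nn [ 0.5138 -0.0925  0.136 ]
btn [ 0.5142 -0.0911  0.136 ]
hs nn [ 0.531 -0.133  0.048]
```

View pics/w1z.png

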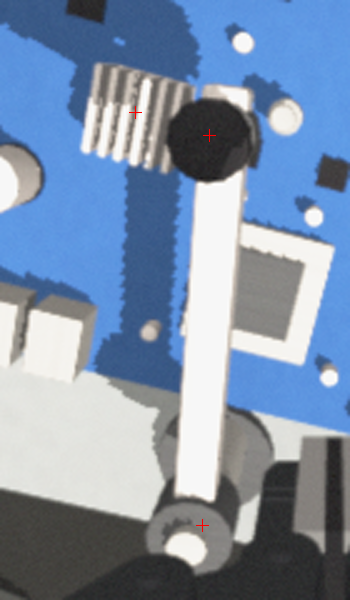

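Emit:
{"op": "drive_tool", "data": {"rows": [[[0,0,3.5],[0,0,0],1],[[0,0,3.5],[0,0,0],1],[[0,0,3.5],[0,0,0],1],[[0,0,3.5],[0,0,0],1],[[0,0,0],[0,0,0],1]]}}

```text
time_s: 4.6
tool_pos: [0.551, -0.0313, 0.1058]
eef_rot: [-0.231, 0.973, 0.001, -0.003]
wrist_force: [-0.6, 0.6, -0.1]
grip_width: 0.0002
```

```bash
python3 - <<'E'
from h import *
p=read_camera("wrist");show(p,"w2",f=1.4)
p=read_camera("scene");show(p,"s2",(200,130,400,280),4)
E
```

```text
(no output)
```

View pics/w2.png

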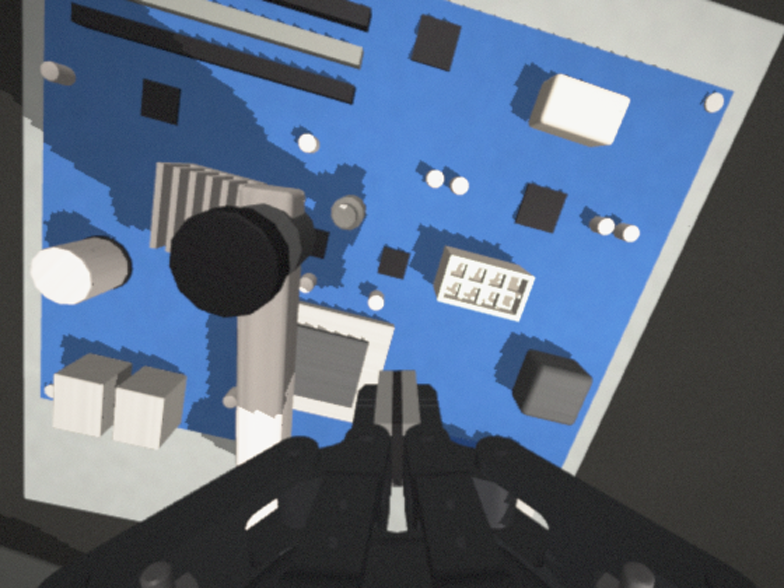

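View pics/s2.png

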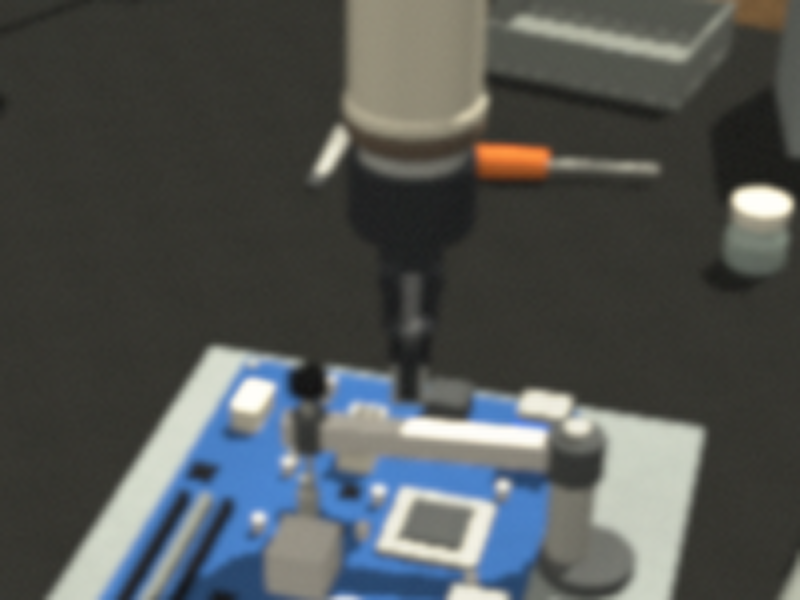

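Emit:
{"op": "drive_tool", "data": {"rows": [[[0,-0.5,0],[0,0,0],1],[[0,-0.5,0],[0,0,0],1],[[0,-0.5,0],[0,0,0],1],[[0,-0.4,0],[0,0,0],1],[[0,-0.4,0],[0,0,0],1],[[0,-0.4,0],[0,0,0],1],[[0,-0.4,0],[0,0,0],1],[[0,-0.4,0],[0,0,0],1],[[0,-0.3,0],[0,0,0],1],[[0,0,0],[0,0,0],1]]}}

```text
time_s: 5.95
tool_pos: [0.5704, -0.0659, 0.108]
eef_rot: [-0.231, 0.973, -0.0, -0.0]
wrist_force: [-1.7, 1.5, -1.2]
grip_width: 0.0001
```

```bash
python3 - <<'E'
from h import *
p=read_camera("wrist");show(p,"w3",f=1.4)
for t in("pivot","probe_button","probe_tip","heat_sink_top"):
    r=place_of(p,t);print(t,[(x["uv"],round(x["score"],2)) for x in r[:3]])
E
```

```text
pivot []
probe_button [([214.3, 176.0], 0.96)]
probe_tip []
heat_sink_top [([209.2, 151.8], 0.73)]
```

View pics/w3.png

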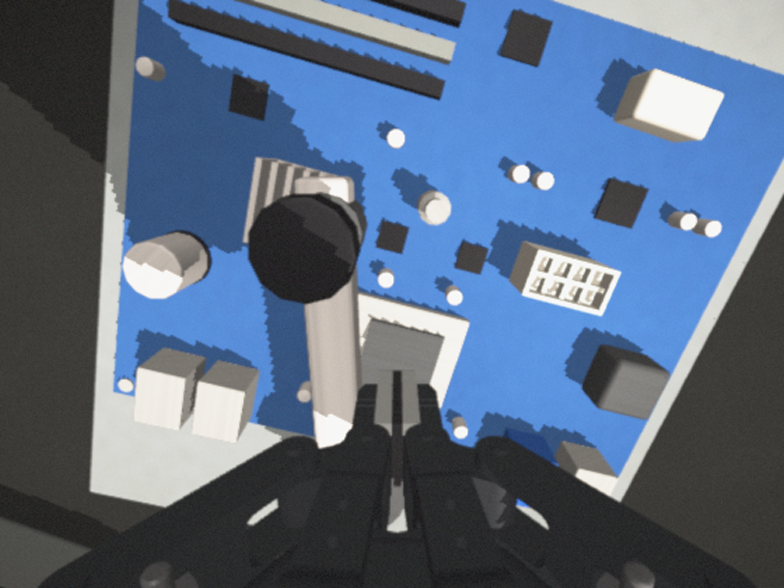

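```bash
cat > m.py <<'E'
from h import *
import sys
s=read_state();print("t",s["time_s"],"tcp",s["tool_pos"].round(4),"F",s["wrist_force"].round(1))
PV=np.array([.667,-.039])
for c in ("wrist","top"):
    p=read_camera(c)
    for t,z in(("probe_button",.136),("heat_sink_top",.048),("pivot",.095)):
        for x in place_of(p,t)[:1]:
            P=w(p,x["uv"],z);d=P[:2]-PV
            print(c,t,np.round(x["uv"],1),round(x["score"],2),P.round(4),"r",round(np.hypot(*d),4),"ang",round(np.degrees(np.arctan2(-d[1],-d[0])),1))
    if c=="wrist": show(p,sys.argv[1],f=1.4)
    else: show(p,sys.argv[1]+"t",(240,120,380,260),5)
E
python3 m.py m1
```

```text
t 6.2 tcp [ 0.5712 -0.0655  0.1085] F [-0.7  1.9 -1.1]
wrist probe_button [213.4 173.8] 0.91 [ 0.5239 -0.113   0.136 ] r 0.1611 ang 27.4
wrist heat_sink_top [208.9 147.5] 0.65 [ 0.5331 -0.1328  0.048 ] r 0.1635 ang 35.0
top pivot [295.1 149.6] 0.65 [ 0.6716 -0.0286  0.095 ] r 0.0114 ang -113.9
```

Emit:
{"op": "drive_tool", "data": {"rows": [[[0,-0.2,0],[0,0,-1],1],[[0,-0.2,0],[0,0,-1],1],[[0,-0.2,0],[0,0,-1],1],[[0,-0.2,0],[0,0,-1],1],[[0,-0.2,0],[0,0,-1],1],[[0,0,0],[0,0,0],1],[[0,0,0],[0,0,0],1]]}}

```text
time_s: 7.48
tool_pos: [0.5753, -0.0746, 0.1081]
eef_rot: [-0.274, 0.962, -0.0, -0.0]
wrist_force: [-2.6, 1.1, -1.3]
grip_width: -0.0002
```

```bash
python3 m.py m2
```

```text
t 7.475 tcp [ 0.5753 -0.0746  0.1081] F [-2.6  1.1 -1.3]
wrist probe_button [209.9 173.1] 0.93 [ 0.5328 -0.127   0.136 ] r 0.1605 ang 33.2
wrist pivot [489.4  91.8] 0.57 [ 0.4518 -0.0479  0.095 ] r 0.2154 ang 2.4
top pivot [297.3 151.3] 0.77 [ 0.6663 -0.0351  0.095 ] r 0.004 ang -79.7
```

View pics/m2.png

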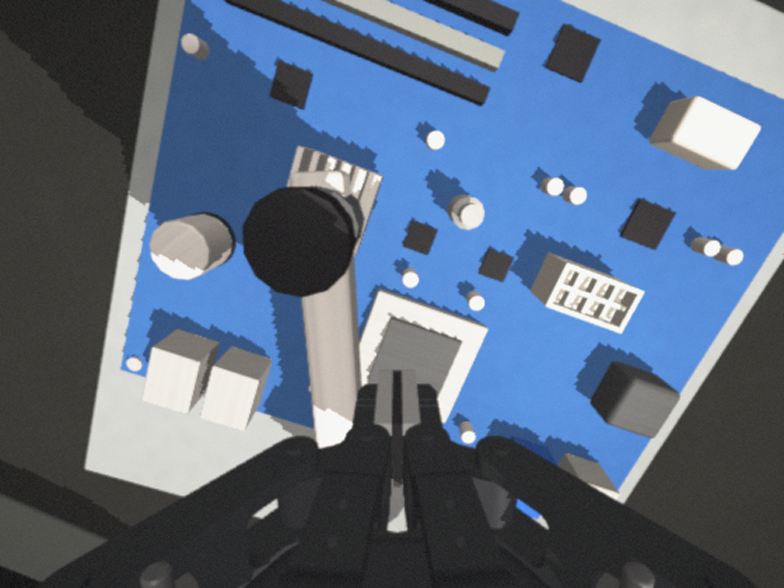

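```bash
python3 - <<'E'
from h import *
p=read_camera("wrist");PV=np.array([.667,-.039])
show(p,"m2z",(190,90,300,190),7)
A=w(p,(299/1.4,147/1.4),.048);B=w(p,(381/1.4,179/1.4),.048);print(A,B,np.linalg.norm(A-B))
d=(B-A)/np.linalg.norm(B-A)
n=np.array([-d[1],d[0],0])
for s in(1,-1):
    C=(A+B)/2+.018*n*s;e=C[:2]-PV;print(C,np.hypot(*e),np.degrees(np.arctan2(-e[1],-e[0])))
E
```

```text
[ 0.52135477 -0.15318242  0.048     ] [ 0.51448115 -0.11835285  0.048     ] 0.03550134033058657
[ 0.50025856 -0.13925272  0.048     ] 0.19455928365568823 31.016245730157213
[ 0.53557735 -0.13228255  0.048     ] 0.16116310710426457 35.366771157019876
```

View pics/m2z.png

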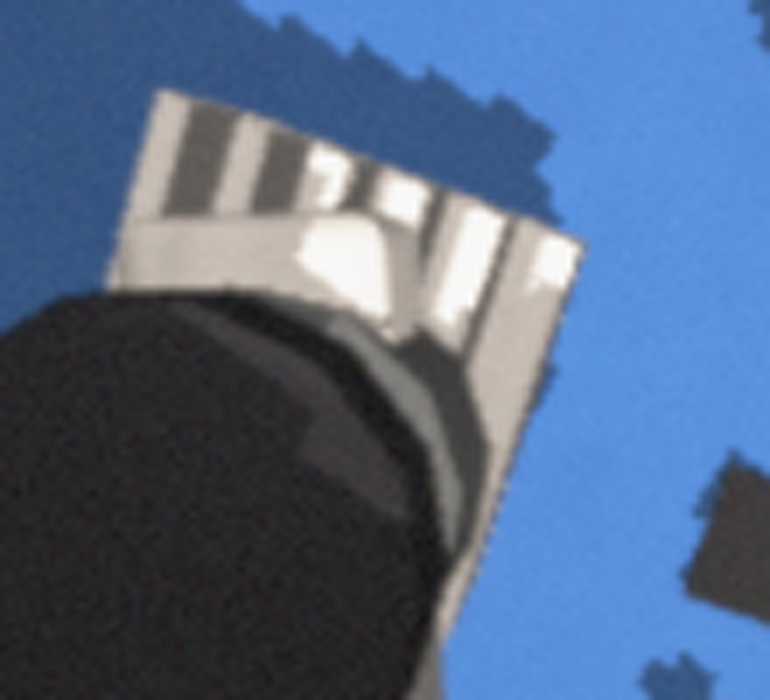

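Emit:
{"op": "drive_tool", "data": {"rows": [[[0,-0.15,0],[0,0,-1],1],[[0,-0.1,0],[0,0,-1],1],[[0,-0.1,0],[0,0,0],1],[[0,0,0],[0,0,0],1],[[0,0,0],[0,0,0],1]]}}

```text
time_s: 8.55
tool_pos: [0.5772, -0.0771, 0.1083]
eef_rot: [-0.29, 0.957, -0.0, -0.0]
wrist_force: [-3.8, 1.9, 2.3]
grip_width: -0.0002
```

```bash
python3 m.py m3
```

```text
t 8.55 tcp [ 0.5772 -0.0771  0.1083] F [-3.8  1.9  2.3]
wrist probe_button [211.8 172.7] 0.94 [ 0.5362 -0.1306  0.136 ] r 0.1597 ang 35.0
wrist heat_sink_top [241.1 143.8] 0.57 [ 0.5352 -0.1338  0.048 ] r 0.1623 ang 35.7
top probe_button [299.2 162.1] 0.49 [ 0.6203 -0.0381  0.136 ] r 0.0467 ang -1.1
top pivot [297.1 152.8] 0.64 [ 0.6616 -0.0344  0.095 ] r 0.0071 ang -40.6
```

View pics/m3.png

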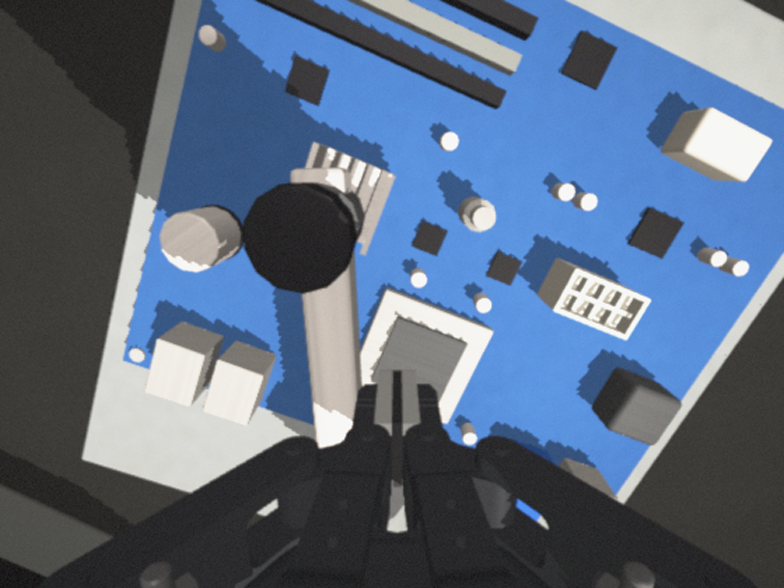

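Emit:
{"op": "drive_tool", "data": {"rows": [[[0,0.5,0],[0,0,0],1],[[0,1.5,0],[0,0,0],1],[[0,0,-3.5],[0,0,0],1],[[0,0,-4],[0,0,0],1],[[0,0,-4],[0,0,0],1],[[0,-3,0],[0,0,0],1],[[0,-3,0],[0,0,0],1],[[0,0,0],[0,0,0],1]]}}

```text
time_s: 9.95
tool_pos: [0.6002, -0.1123, 0.2234]
eef_rot: [-0.289, 0.957, -0.001, 0.0]
wrist_force: [-1.5, 0.6, -0.5]
grip_width: 0.0004
```

```bash
python3 m.py m4
```

```text
t 9.95 tcp [ 0.6002 -0.1123  0.2234] F [-1.5  0.6 -0.5]
wrist probe_button [313.5 142.9] 0.59 [ 0.5342 -0.1303  0.136 ] r 0.1612 ang 34.5
wrist heat_sink_top [305.5 133.1] 0.9 [ 0.5315 -0.1315  0.048 ] r 0.164 ang 34.3
top heat_sink_top [330.5 195.2] 0.44 [ 0.5417 -0.1361  0.048 ] r 0.1585 ang 37.8
top pivot [297.7 151.1] 0.93 [ 0.6669 -0.0363  0.095 ] r 0.0027 ang -87.8
```

View pics/m4.png

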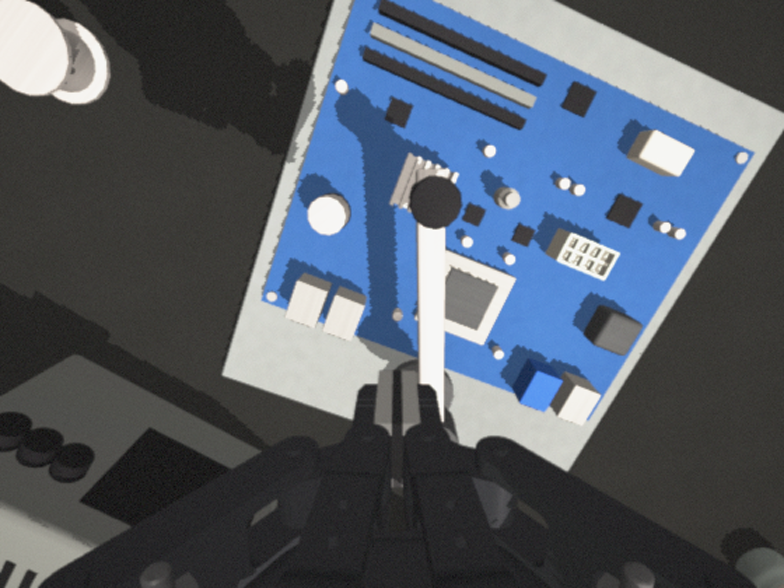

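```bash
python3 - <<'E'
from h import *
p=read_camera("wrist")
B=w(p,(313.5,142.9),.136);H=w(p,(305.5,133.1),.048)
show(p,"m4z",(260,90,350,170),8,[B,H,np.r_[B[:2],.048]])
E
```

```text
(no output)
```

View pics/m4z.png

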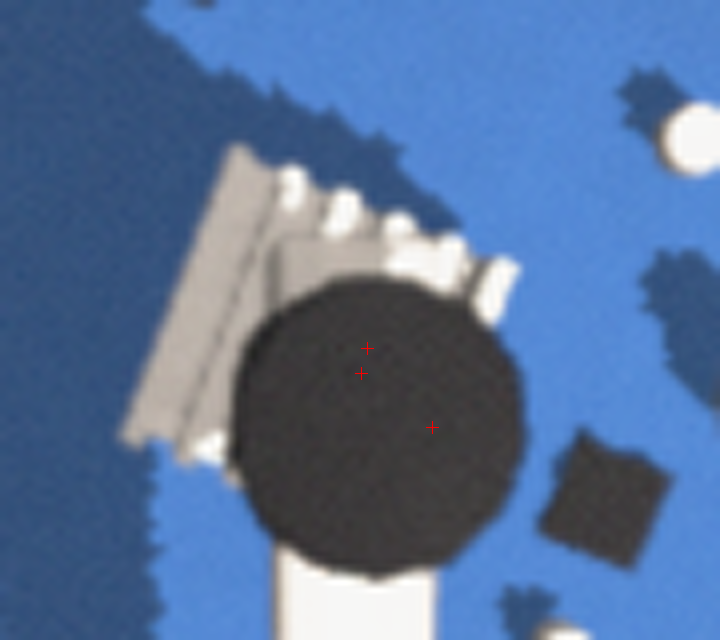

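```bash
python3 - <<'E'
from h import *
p=read_camera("wrist");PV=np.array([.667,-.039])
f=lambda x,y,z:w(p,(260+x/8-.5,90+y/8-.5),z)
for n,P in(("btn",f(380,427,.136)),("FL",f(238,143,.048)),("FR",f(520,262,.048)),("NL",f(125,440,.048)),("NLb",f(125,440,.016))):
    e=P[:2]-PV;print(n,P.round(4),np.hypot(*e).round(4),np.degrees(np.arctan2(-e[1],-e[0])).round(1))
A,B,C=f(238,143,.048),f(520,262,.048),f(125,440,.048);print(np.linalg.norm(A-B),np.linalg.norm(A-C),(B+C)/2)
print(np.linalg.inv(p["camera_from_world"])[:3,3])
E
```

```text
btn [ 0.5358 -0.1314  0.136 ] 0.1605 35.2
FL [ 0.5202 -0.1545  0.048 ] 0.1868 38.2
FR [ 0.5127 -0.1196  0.048 ] 0.1741 27.6
NL [ 0.5554 -0.147   0.048 ] 0.1553 44.1
NLb [ 0.5579 -0.1463  0.016 ] 0.1531 44.5
0.03567631019499448 0.03601905281051898 [ 0.53404276 -0.13330943  0.048     ]
[ 0.53236852 -0.15312708  0.34831802]
```

Emit:
{"op": "drive_tool", "data": {"rows": [[[3.2,1.0,0],[0,0,0],1],[[3.2,1.0,0],[0,0,0],1],[[0,0,2.5],[0,0,0],1],[[0,0,2],[0,0,0],1],[[0,0,1],[0,0,0],1],[[0,0,0],[0,0,0],1],[[0,0,0],[0,0,0],1]]}}

```text
time_s: 11.32
tool_pos: [0.5359, -0.1293, 0.169]
eef_rot: [-0.291, 0.957, -0.0, 0.001]
wrist_force: [0.4, 0.4, 0.3]
grip_width: 0.0001
```

```bash
python3 m.py m5; python3 - <<'E'
from h import *
p=read_camera("scene");show(p,"s5",(220,160,360,280),5)
E
```

```text
t 11.325 tcp [ 0.5359 -0.1293  0.169 ] F [0.4 0.4 0.3]
wrist probe_button [279.8 259.4] 0.78 [ 0.5328 -0.1323  0.136 ] r 0.1635 ang 34.8
wrist heat_sink_top [278.9 211.9] 0.91 [ 0.5323 -0.1347  0.048 ] r 0.1653 ang 35.4
top heat_sink_top [330.  195.1] 0.64 [ 0.542  -0.1345  0.048 ] r 0.1573 ang 37.4
top pivot [295.7 150.7] 0.66 [ 0.6682 -0.0303  0.095 ] r 0.0088 ang -97.8
```

View pics/m5.png

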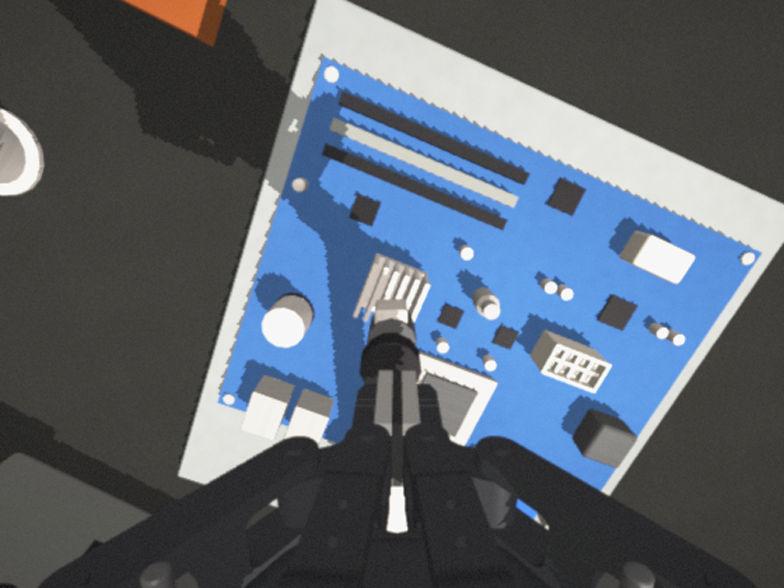

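View pics/s5.png

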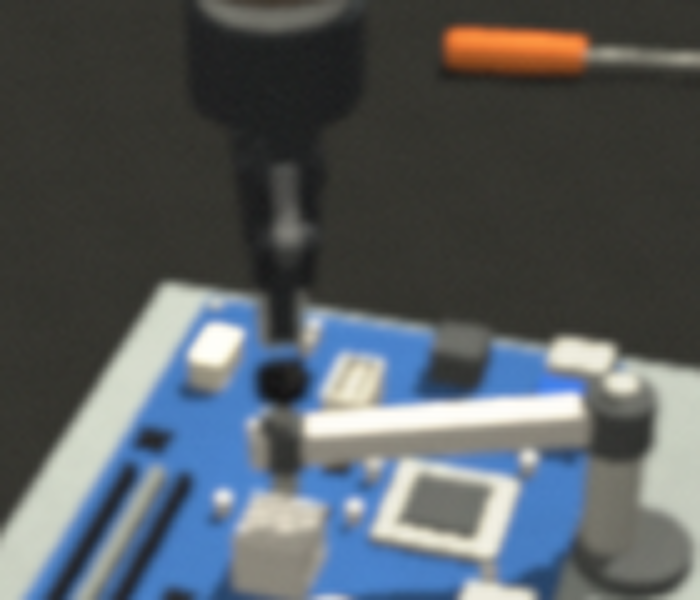

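Emit:
{"op": "drive_tool", "data": {"rows": [[[0.1,-0.2,0],[0,0,0],1],[[0,0,0.5],[0,0,0],1],[[0,0,0.5],[0,0,0],1],[[0,0,0.4],[0,0,0],1],[[0,0,0.2],[0,0,0],1],[[0,0,0.2],[0,0,0],1],[[0,0,0.2],[0,0,0],1],[[0,0,0],[0,0,0],1]]}}

```text
time_s: 12.78
tool_pos: [0.5353, -0.1314, 0.1482]
eef_rot: [-0.29, 0.957, 0.0, -0.0]
wrist_force: [-3.0, 0.6, 3.5]
grip_width: 0.0002
```

Emit:
{"op": "drive_tool", "data": {"rows": [[[0,0,0.2],[0,0,0],1],[[0,0,0.2],[0,0,0],1],[[0,0,0.2],[0,0,0],1],[[0,0,0],[0,0,0],1]]}}

```text
time_s: 13.28
tool_pos: [0.5355, -0.1315, 0.1422]
eef_rot: [-0.291, 0.957, 0.0, -0.0]
wrist_force: [-2.7, 0.8, 5.0]
grip_width: -0.0003
```

Emit:
{"op": "drive_tool", "data": {"rows": [[[0,0,0.1],[0,0,0],1],[[0,0,0.1],[0,0,0],1],[[0,0,0],[0,0,0],1],[[0,0,0],[0,0,0],1]]}}

```text
time_s: 13.78
tool_pos: [0.5359, -0.1321, 0.141]
eef_rot: [-0.29, 0.957, -0.001, 0.0]
wrist_force: [-3.8, 0.6, 9.1]
grip_width: 0.0001
```

Emit:
{"op": "drive_tool", "data": {"rows": [[[0,0,0.1],[0,0,0],1],[[0,0,0],[0,0,0],1],[[0,0,0],[0,0,0],1],[[0,0,0],[0,0,0],1]]}}

```text
time_s: 14.28
tool_pos: [0.5364, -0.1326, 0.1409]
eef_rot: [-0.29, 0.957, -0.001, 0.001]
wrist_force: [-5.6, -0.9, 13.9]
grip_width: 0.0002
```

```bash
python3 m.py m6; python3 - <<'E'
from h import *
p=read_camera("scene");show(p,"s6",(220,160,360,280),5)
E
```

```text
t 14.275 tcp [ 0.5364 -0.1326  0.1409] F [-5.6 -0.9 13.9]
wrist probe_button [280.4 277.2] 0.93 [ 0.5295 -0.1374  0.136 ] r 0.1691 ang 35.6
wrist heat_sink_top [284.6 226.2] 0.94 [ 0.5327 -0.1327  0.048 ] r 0.1638 ang 34.9
top heat_sink_top [326.3 196.1] 0.53 [ 0.539  -0.1232  0.048 ] r 0.1532 ang 33.3
top pivot [297.8 154.5] 0.74 [ 0.6563 -0.0364  0.095 ] r 0.011 ang -13.7
```

View pics/m6.png

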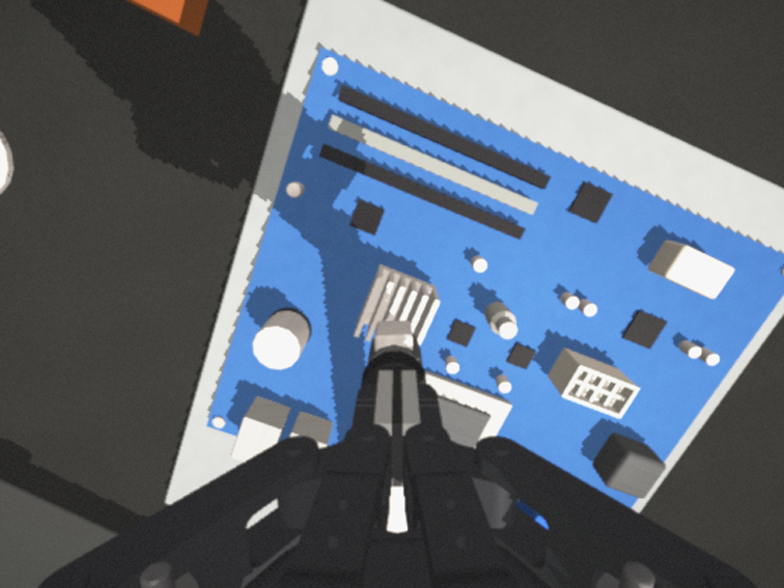

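View pics/s6.png

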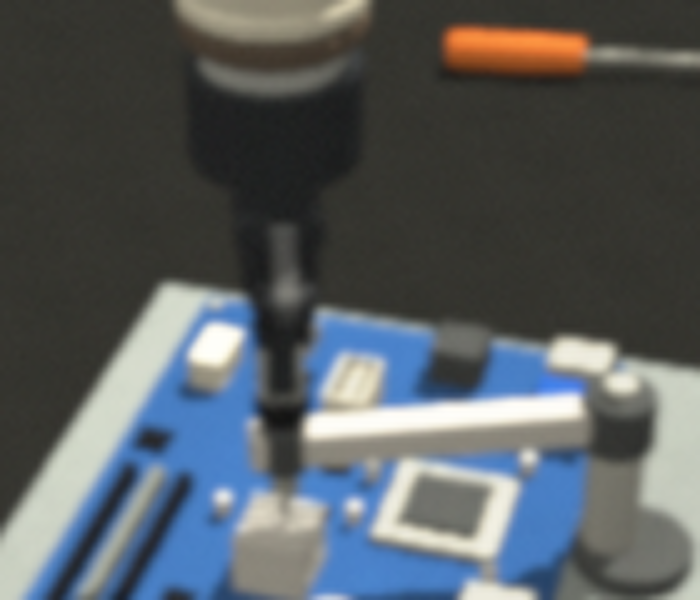

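Emit:
{"op": "drive_tool", "data": {"rows": [[[0,0,-0.05],[0,0,0],1],[[0,0,0],[0,0,0],1],[[0,0,0],[0,0,0],1]]}}

```text
time_s: 15.1
tool_pos: [0.5364, -0.1326, 0.141]
eef_rot: [-0.29, 0.957, -0.001, 0.001]
wrist_force: [-3.2, -1.8, 10.3]
grip_width: -0.0
```

Still against the stop (z unchanged, 10 N, above the 5.5 N spring force). Handing in.

```bash
python3 -c "
from workcell import *
print(hand_in())"
```

```text
the job is handed in; nothing more can be done
None
```

I swung the probe arm about 16° anticlockwise with the back of one finger of the shut gripper. I then pressed the button to its stop with the fingertips and handed in while still holding it down. The job took about 15 s.

- **Alignment, checked before pressing:** a close wrist picture put the button at (0.536, -0.131) and the heat sink centre at (0.534, -0.133). The bearings from the pivot were 35.2° and 35.3°, and the offset was about 2.6 mm. The measured heat sink edges came out at 35.7 and 36.0 mm against the true 36 mm.
- **Press:** the fingertips stopped at about 124 mm, which is the full 12 mm of travel. The contact force was about 10 N at hand-in and never read above about 15 N. It exceeded the 5.5 N spring force while the height no longer changed, so the probe is against its stop. The last scene picture, taken just before I eased off the final 0.5 mm, shows the probe down over the heat sink.
- **Push force:** the wrist force read at most about 5 N at the checks while the arm was being swung.
- **Loose things:** I did not knowingly touch anything loose, and nothing looked moved in the pictures. I did not measure their positions afterwards.
- **Checks that disagreed:** the network gave the button 6 pixels off once, so I used the disc centre read from the picture. With the gripper in view, its top-camera readings were unreliable: the heat sink was up to about 1 cm off and the pivot up to about 1.5 cm. I ignored them.

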